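# Latch a storage module into the console and tug-test it

### The arm

A 6-joint arm with a two-finger parallel gripper is mounted at the origin on the work surface. World frame = base frame: x ahead of the robot, y to its left, z up, the work surface at z = 0. Lengths are in m, angles in degrees, forces in N, time in s.
With the tool pointing down it reaches from about 0.35 to 0.875 m from the base axis. Payload 4.2 kg.
Tool frame: the origin (TCP) lies midway between the tips of the shut fingers; the grasp point (between the pads) lies 19 mm behind it; z points along the fingers, y is the direction in which the jaws open and shut (so a half turn about z gives the same grasp; the last joint's range is limited). The gripper opens to 87 mm and grips with 3 to 60 N. Pads are 19 mm wide; open, the fingers measure 117 mm over their backs; the gripper's body (75 mm by 190 mm) begins 51 mm behind the grasp point.
Start: joints at [89.301, 22.042, 0.453, 0, -68.411, -14.817], TCP at [0.167, 0.602, 0.223] pointing down, gripper open.
Joint ranges: [-179.83, 179.83], [-69.29, 118.12], [-61.27, 80.66], [-181.25, 117.63], [-171.15, -9.14], [-177.46, 177.46]. Speed limits (degrees/s): [159.86, 159.86, 180, 180, 180, 180].

### API

Orientations are given as a 3x3 rotation matrix whose columns are the frame's x, y, z axes.
In Python, from station import sense, capture, calibration, finish_job gives the robot as it stands.
- The arm moves only by the tool carry_out, never from a script. Its argument "commands" is one flat list of numbers, 6 for each row, row after row: the shift along the tool's x, y, z in mm, then the turn, a rotation vector about the tool's x, y, z in rad. A call has 1 to 5 rows; each row shifts and turns the pose as measured when the row begins, along the tool's axes as they then stand; what a row does not reach is not made up. A row lasts 1/8 s, in which the tool goes at most 62.5 mm and 10.7 degrees, less where a joint would pass 70% of its speed; a pose out of reach is approached as far as the arm can. A call is refused whole if a number of a shift passes 62.5 or a number of a turn 0.188, either way. A call with a gripper value outside its range is refused whole. "grip" is the finger opening in mm, from 0 to 87, set as the call begins (left out, the last holds). The fingers move at their own pace and stop on an object; the grip force is fixed at half the most. Time passes only in rows, so rows that do not move let the fingers close. It gives the time, the measured TCP pose, the force and the opening at its end, in the units of the state.
- sense(): the state, without advancing time (a new reading comes with each control period).
- capture(name): name is "side" or "top"; returns the picture (420x560x3 uint8, red, green, blue); there is no depth.
- calibration(name): a dict with "fx", "fy", "cx", "cy" (pixels), "rvec" (rotation vector, rad) and "tvec" (3), from world to camera coordinates, as OpenCV has them. Camera axes: x right, y down, z forward; pixel columns grow to the right and rows downward; lengths in m; the calibration is good to about 2 mm. A picture is of the moment at which its call begins. calibration takes no time and is no camera call.
- finish_job(): hands the job in, once; it reports no verdict.
The state is a dict: "time_s": time; "joints": joint angles; "joint_velocities": joint speeds; "effort": joint torques, N m; "tcp_pos": TCP position; "ee_rot": TCP orientation; "wrist_force": force on the tool from outside, world axes, zero at the start; "moment": the same for the moment, N m; "gripper_width": opening from 0.0 (shut) to 1.0 (fully open).
Only numpy, scipy, OpenCV 4.12 (cv2) and the standard library are available. Lean on these libraries where they do the work, as an engineer would, in place of code of your own. Each camera call takes 0.05 s, during which the arm holds its last target.

### The job

Take the storage module (the tallest piece, with a window through its lower part) out of the steel box and press it straight down, without forcing it, into the expansion bay in the top of the game console until it is fully home and its spring catch has snapped in. Then prove that it holds: keep hold of it and pull straight up with slowly rising force to about 13 N, hold that pull for about a second and stop there, never going over 20 N, which would damage the catch. Let go and leave the module seated in the bay, with the other things left where they are.

Things in the scene. Friction and masses are not known exactly. Their poses are not given: they have to be found in the camera images.
- module: storage module: upright black plastic slab 16 mm thick (its x), 60 mm wide (y), 92 mm tall (z), 0.08 to 0.17 kg, alike after a half turn; origin at the centre of its underside. A 20 mm wide window goes through its thickness from 12 to 30 mm above the underside; the sill below it is what the catch holds. It is in one compartment of the steel box. Pinch it across its thickness near the ribbed top.
- steel_box: open steel box, fixed, 42 mm (x) by 246 mm (y), walls 45 mm high and 3 mm thick, floor 3 mm; three compartments in a row along its y, 81 mm apart; origin at the centre of its underside
- console: game console, fixed, plastic box 220 mm (x) by 250 mm (y), deck 70 mm above its underside; origin at the centre of its underside. The expansion bay is in the middle of the deck: an upright slot 19 mm (x) by 63 mm (y), 45 mm deep, with a 5 mm wide 45 degree lead-in around its mouth. The module goes in with its x along the console's x and stands 47 mm proud of the deck when home.
- bay (a point): centre of the floor of the expansion bay, 25 mm above the console's underside and 45 mm below the deck; axes those of the console. The module is home when its origin is here.
- blank: blanking piece: plain upright slab 16 by 60 by 58 mm in the steel box; origin at the centre of its underside; leave it alone
- battery: battery pack 24 by 44 by 66 mm standing in the steel box; origin at the centre of its underside; leave it alone
- bowl: white ceramic bowl, 140 mm across, 55 mm high, far to the left; origin under its centre; leave it alone
- ornament: turned round wooden trinket jar 80 mm across, 84 mm tall, beyond the middle; origin under its centre; leave it alone
- remote: remote control 160 by 42 by 16 mm lying on the right; origin under its centre; leave it alone
- bay_cover: the removed bay cover, a plastic plate 34 by 86 by 6 mm lying on the top; leave it alone
- driver: screwdriver 170 mm long lying on the top; leave it alone
- case: flat game case 170 by 108 by 12 mm lying on the top; leave it alone
- catch: spring catch; origin: the console's. Its steel nose, 14 mm wide, stands 4 mm into the bay in the middle of the +x wall: flat underside 13 to 16.5 mm above the bay floor (consoles differ), then 3 mm upright and a 7 mm high slope. Passing it takes 3 to 14 N of push. With the module home it has 1 to 4.5 mm of play; pulled up, its sill then meets the nose, a firm stop (8 to 20 N per mm).
- catch_slide (a joint): how far the catch is pushed back out of the bay (console +x), m: 0 with its nose fully out (at rest, or snapped into the window), 0.004 while the module passes it; spring 2.5 N at 0, rising 0.5 N per mm. It carries a black release tab, 5 mm high, on the deck 32 mm to console +x of the bay's centre: leave it alone.

How it is judged:
By the outcome, as a careful person would: the job done as asked, in the order asked, and still so for the second after the job is handed in, with the robot touching nothing.
It also fails if it takes over 64 s, if anything falls off the work surface, if the arm or the gripper's body presses on something with over 40 N, if the wrist force passes 120 N, or if a joint passes its speed limit or range.

## Working session

There is one attempt and no reset: what is moved stays moved. The work goes in short steps, Python scripts to look and compute and a tool call to move; the robot and the scene stay as the last step left them, time stands still between calls to the robot, and variables do not carry over. Pictures are saved under pics/ and viewed, and the job is handed in when it is done.

Besides the shell and the picture viewer there is one more tool, called after "Call:" as a command line: name --argument value ..., lists and objects as JSON in quotes. carry_out: Moves the arm, as the interface text tells. Its arguments: {"type":"object","properties":{"commands":{"type":"array"},"grip":{"type":"number"}},"required":["commands"]}

```bash
ls; mkdir -p pics; python3 - <<'E'
from station import *
import cv2, numpy as np
s=sense()
for k,v in s.items(): print(k,np.round(v,4).tolist())
for n in ("side","top"):
    cv2.imwrite(f"pics/{n}0.png",cv2.cvtColor(capture(n),cv2.COLOR_RGB2BGR)); print(n,calibration(n))
E
```

```text
pics
time_s 0.0
joints [89.3004, 22.092, 0.379, -0.0303, -68.411, -14.8154]
joint_velocities [0.0332, -0.0756, 0.072, 0.036, -0.0077, -0.0219]
effort [0.0013, -39.0663, 18.7404, 4.2198, 0.011, -0.0002]
tcp_pos [0.167, 0.6016, 0.2214]
ee_rot [[0.9635, -0.2677, -0.0005], [-0.2677, -0.9635, -0.0022], [0.0001, 0.0022, -1.0]]
wrist_force [-0.1867, -0.1019, 0.0072]
moment [-0.0254, -0.0164, 0.0704]
gripper_width 1.0057
side {'fx': 455.5477746977132, 'fy': 455.5477746977132, 'cx': 273.37334316226634, 'cy': 209.16625603321992, 'rvec': array([ 0.58845971, -2.60252997,  1.30235532]), 'tvec': array([0.47437152, 0.15892364, 1.20570702])}
top {'fx': 420.71634567913674, 'fy': 420.71634567913674, 'cx': 276.3128367332141, 'cy': 209.9344224267648, 'rvec': array([ 2.13728889, -2.16192426,  0.1658035 ]), 'tvec': array([-0.0152549 ,  0.53321741,  1.24424845])}
```

View pics/side0.png

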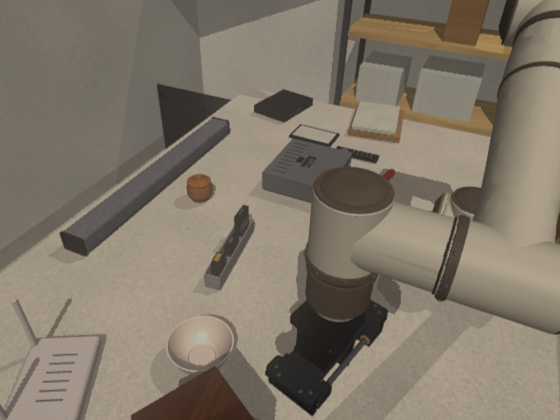

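View pics/top0.png

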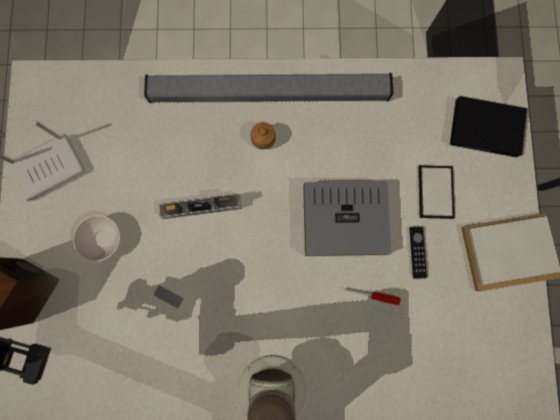

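The side view shows the box near (230,245), with the tall module at its far end near (242,218). The console is near (308,170). In the top view the box spans (160–240, 205), the console (304–390, 180–256) and the bay sits near (347,217). I'll enlarge these areas.

```bash
python3 - <<'E'
import cv2
t=cv2.imread('pics/top0.png'); s=cv2.imread('pics/side0.png')
def c(im,x0,y0,w,h,k,n): cv2.imwrite(n,cv2.resize(im[y0:y0+h,x0:x0+w],None,fx=k,fy=k,interpolation=cv2.INTER_CUBIC))
c(t,150,180,100,50,8,'pics/c1.png')
c(t,297,172,100,75+15,6,'pics/c2.png')
c(s,195,195,70,95,6,'pics/c3.png')
c(s,255,130,110,80,7,'pics/c4.png')
E
```

```text
(no output)
```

View pics/c1.png

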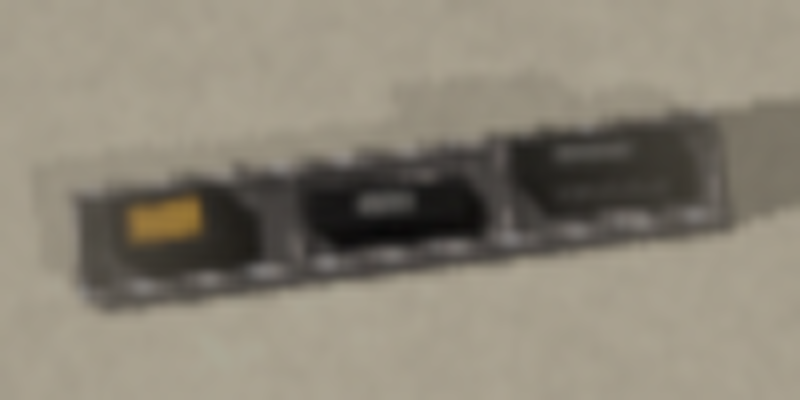

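View pics/c2.png

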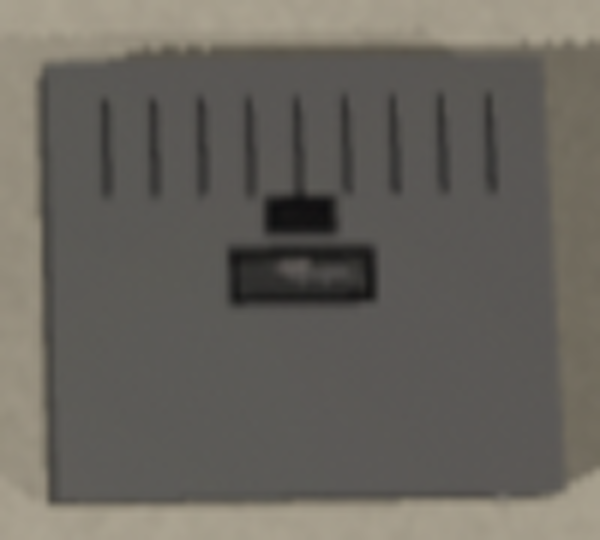

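View pics/c3.png

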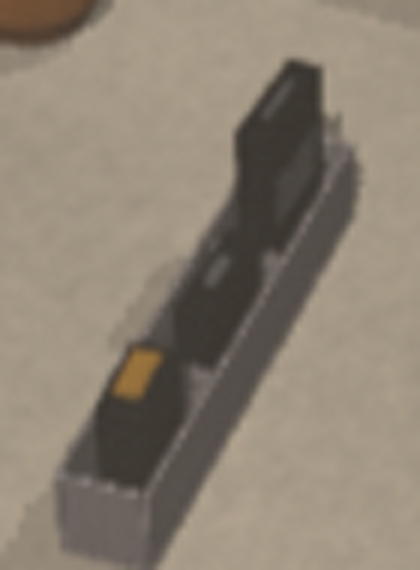

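View pics/c4.png

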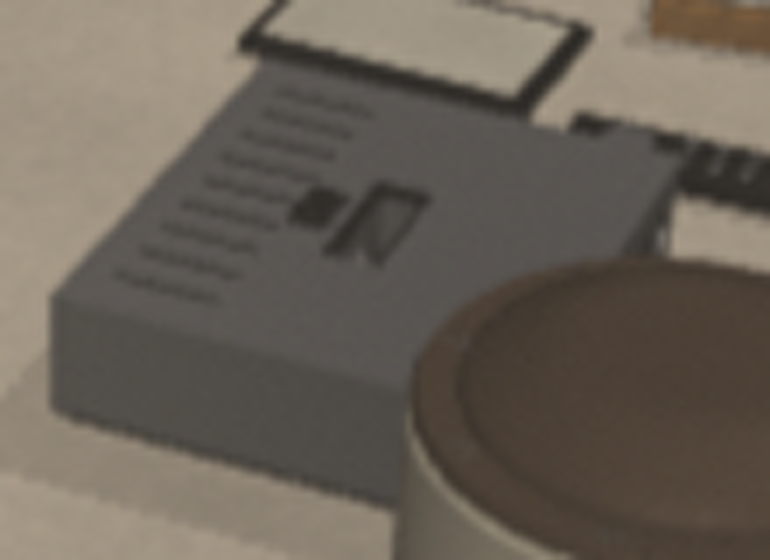

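```bash
cat > h.py <<'E'
import numpy as np, cv2
from station import *
from scipy.optimize import least_squares
C={n:calibration(n) for n in("side","top")}
def K(c): return np.array([[c['fx'],0,c['cx']],[0,c['fy'],c['cy']],[0,0,1]])
def proj(n,P):
    c=C[n]; return cv2.projectPoints(np.asarray(P,float).reshape(-1,1,3),c['rvec'],c['tvec'],K(c),None)[0].reshape(-1,2)
def ray(n,uv,z):
    c=C[n];R=cv2.Rodrigues(c['rvec'])[0];o=-R.T@c['tvec'];d=R.T@np.linalg.inv(K(c))@np.array([*uv,1.]);return o+d*(z-o[2])/d[2]
def pose(x,y,a,L):
    L=np.asarray(L,float);c,s=np.cos(a),np.sin(a);return np.c_[x+c*L[:,0]-s*L[:,1],y+s*L[:,0]+c*L[:,1],L[:,2]]
def boxp(hx,hy,z0,z1): return np.array([[a*hx,b*hy,z] for z in(z0,z1) for a,b in((-1,-1),(1,-1),(1,1),(-1,1))])
ED=[(0,1),(1,2),(2,3),(3,0),(4,5),(5,6),(6,7),(7,4),(0,4),(1,5),(2,6),(3,7)]
def crop(im,x0,y0,w,h,k): return cv2.resize(im[y0:y0+h,x0:x0+w],None,fx=k,fy=k,interpolation=cv2.INTER_CUBIC)
def wire(img,n,P,x0,y0,k,col,ed=ED):
    q=(proj(n,P)-[x0,y0]+.5)*k-.5
    for a,b in ed: cv2.line(img,tuple(int(v*8) for v in q[a]),tuple(int(v*8) for v in q[b]),col,1,cv2.LINE_AA,3)
def px(x0,y0,k,u,v): return np.array([x0+(u+.5)/k-.5,y0+(v+.5)/k-.5])
E
python3 - <<'E'
from h import *
for n in C:
    R=cv2.Rodrigues(C[n]['rvec'])[0];print(n,'cam',(-R.T@C[n]['tvec']).round(3))
p=lambda *a:px(150,180,8,*a)
for nm,uv,z in(("boxUL",p(80,195),.045),("boxUR",p(718,115),.045),("boxLR",p(728,225),.045),("boxLL",p(90,303),.045)):print(nm,ray("top",uv,z).round(4))
q=lambda *a:px(297,172,6,*a)
D=[ray("top",q(*u),.07) for u in((42,63),(543,57),(563,495),(50,502))];print(np.round(D,4),np.mean(D,0))
S=[ray("top",q(*u),.07) for u in((230,247),(374,246),(374,302),(231,303))];print(np.round(S,4),np.mean(S,0))
T=[ray("top",q(*u),.0725) for u in((265,197),(335,195),(337,232),(267,232))];print(np.mean(T,0))
r=lambda *a:px(195,195,6,*a); w=lambda *a:px(255,130,7,*a)
M=[ray("side",r(*u),.095) for u in((237,130),(297,60),(322,68))];print('mod',np.round(M,4))
B=[ray("side",r(*u),.045) for u in((60,478),(150,492),(352,160))];print('box',np.round(B,4))
S=[ray("side",w(*u),.07) for u in((375,182),(430,197),(383,268),(325,252))];print('slot side',np.round(S,4),np.mean(S,0))
E
```

```text
side cam [0.084 0.993 0.844]
top cam [ 0.347 -0.01   1.309]
boxUL [0.5544 0.3329 0.045 ]
boxUR [0.5827 0.091  0.045 ]
boxLR [0.5402 0.0871 0.045 ]
boxLL [0.513  0.3279 0.045 ]
[[ 0.6122 -0.1041  0.07  ]
 [ 0.6126 -0.3557  0.07  ]
 [ 0.3938 -0.3545  0.07  ]
 [ 0.3933 -0.1033  0.07  ]] [ 0.50298185 -0.22941174  0.07      ]
[[ 0.5181 -0.1954  0.07  ]
 [ 0.5178 -0.2669  0.07  ]
 [ 0.4898 -0.2658  0.07  ]
 [ 0.4901 -0.195   0.07  ]] [ 0.50396941 -0.2307452   0.07      ]
[ 0.53388751 -0.2307725   0.0725    ]
mod [[0.565  0.1629 0.095 ]
 [0.5656 0.1049 0.095 ]
 [0.5525 0.1052 0.095 ]]
box [[0.5509 0.3403 0.045 ]
 [0.5142 0.3311 0.045 ]
 [0.5382 0.1035 0.045 ]]
slot side [[ 0.5187 -0.2639  0.07  ]
 [ 0.4902 -0.2627  0.07  ]
 [ 0.4871 -0.1932  0.07  ]
 [ 0.5161 -0.1941  0.07  ]] [ 0.5030149  -0.22848494  0.07      ]
```

```bash
cat > ov.py <<'E'
from h import *
import sys
t=cv2.imread('pics/top0.png'); s=cv2.imread('pics/side0.png')
bx=(.5476,.2105,np.radians(6.7)); md=(.5575,.1315,np.radians(float(sys.argv[3])))
md=(float(sys.argv[1]),float(sys.argv[2]),md[2])
a=crop(t,195,175,65,50,8); b=crop(s,205,195,65,75,8)
a0=a.copy();b0=b.copy()
for im,n,o in((a,'top',(195,175)),(b,'side',(205,195))):
    wire(im,n,pose(*bx,boxp(.021,.123,0,.045)),*o,8,(0,255,0))
    wire(im,n,pose(*md,boxp(.008,.03,.003,.095)),*o,8,(0,0,255))
g=lambda x:cv2.LUT(x,(255*(np.arange(256)/255)**.6).astype(np.uint8))
top=np.zeros((600,800,3),np.uint8)
A=cv2.resize(np.vstack([g(a0),a]),(390,600)); B=cv2.resize(np.hstack([g(b0),b])[:, :],(1040,600)) 
cv2.imwrite('pics/'+sys.argv[4]+'t.png',cv2.resize(np.vstack([g(a0),a]),(390,600)))
cv2.imwrite('pics/'+sys.argv[4]+'s.png',cv2.resize(np.hstack([g(b0),b]),(800,460)))
E
python3 ov.py .5575 .1315 2 o1
```

```text
(no output)
```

View pics/o1t.png

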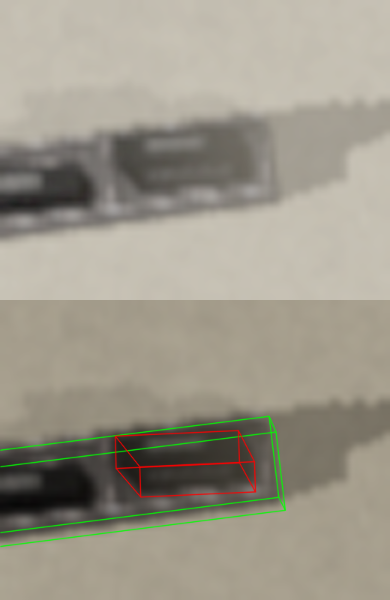

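View pics/o1s.png

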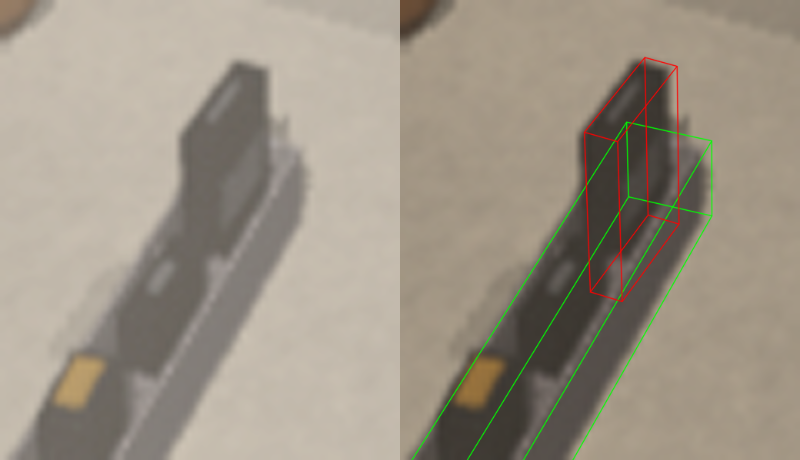

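```bash
python3 - <<'E'
from h import *
s=cv2.imread('pics/side0.png');t=cv2.imread('pics/top0.png')
g=lambda x:cv2.LUT(x,(255*(np.arange(256)/255)**.6).astype(np.uint8))
a=g(crop(s,228,198,32,45,13)); b=g(crop(t,208,188,40,25,14))
cv2.imwrite('pics/d1.png',a);cv2.imwrite('pics/d2.png',b)
E
```

```text
(no output)
```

View pics/d1.png

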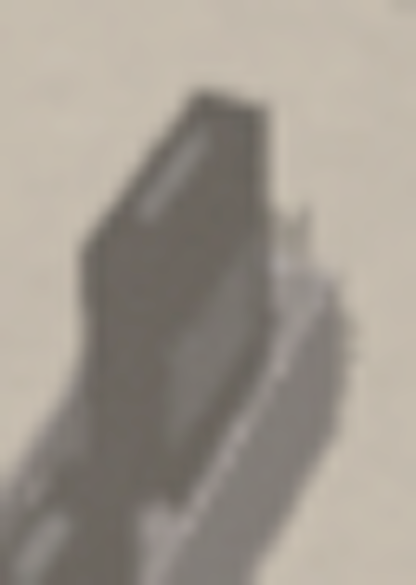

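View pics/d2.png

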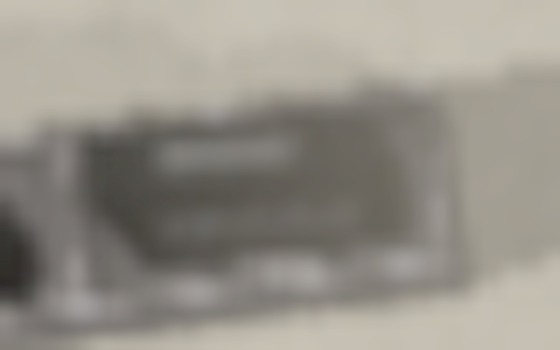

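```bash
python3 - <<'E'
from h import *
r=lambda *a:px(228,198,13,*a); p=lambda *a:px(208,188,14,*a)
for l in((85,248),(205,92),(268,105),(145,215),(207,130)): print('side',l,ray('side',r(*l),.095).round(4))
for l in((160,160),(297,148),(90,130),(400,105)): print('top',l,ray('top',p(*l),.095).round(4))
E
```

```text
side (85, 248) [0.5643 0.1643 0.095 ]
side (205, 92) [0.5674 0.106  0.095 ]
side (268, 105) [0.5534 0.1041 0.095 ]
side (145, 215) [0.5585 0.1491 0.095 ]
side (207, 130) [0.5608 0.1177 0.095 ]
top (160, 160) [0.559  0.1464 0.095 ]
top (297, 148) [0.5613 0.1179 0.095 ]
top (90, 130) [0.5656 0.1611 0.095 ]
top (400, 105) [0.5702 0.0964 0.095 ]
```

```bash
cat >> h.py <<'E'
def plan(target,theta,n,k=5,tilt=True):
    """rows to go from here to target TCP, tool y at theta deg, in n rows; prints first k"""
    from scipy.spatial.transform import Rotation as Ro
    s=sense();p=np.array(s['tcp_pos']);R=np.array(s['ee_rot']);th=np.radians(theta)
    y=np.array([np.cos(th),np.sin(th),0]);z=np.array([0,0,-1.]);T=np.c_[np.cross(y,z),y,z]
    rv=Ro.from_matrix(R.T@T).as_rotvec(); print('t',round(s['time_s'],3),'pos',p.round(4),'ythetadeg',round(np.degrees(np.arctan2(R[1,1],R[0,1])),2),'remaining rot',rv.round(4),'F',np.round(s['wrist_force'],1),'grip',round(s['gripper_width']*87,1))
    d=(np.array(target)-p)*1000/n; out=[]
    for i in range(min(k,n)):
        out+= [*np.round(R.T@d,1),*np.round(rv/n,4)]; R=R@Ro.from_rotvec(rv/n).as_matrix()
    print([float(v) for v in out])
E
python3 -c "
from h import *
plan([.5595,.133,.20],184.5,13)"
```

```text
t 0.1 pos [0.167  0.6017 0.2216] ythetadeg -105.53 remaining rot [ 0.0016 -0.0013  1.2213] F [-0.2  0.3  0.4] grip 87.3
[38.7, 26.7, 1.7, 0.0001, -0.0001, 0.0939, 41.1, 22.9, 1.7, 0.0001, -0.0001, 0.0939, 43.0, 19.0, 1.7, 0.0001, -0.0001, 0.0939, 44.6, 14.8, 1.7, 0.0001, -0.0001, 0.0939, 45.8, 10.6, 1.7, 0.0001, -0.0001, 0.0939]
```

Call:
carry_out --commands '[38.7,26.7,1.7,0,0,0.094,41,23,1.7,0,0,0.094,43,19,1.7,0,0,0.094,44.6,14.8,1.7,0,0,0.094,45.8,10.6,1.7,0,0,0.094]'

```text
time_s: 0.72
tcp_pos: [0.3183, 0.4165, 0.21]
ee_rot: [[0.731, -0.682, -0.002], [-0.682, -0.731, -0.007], [0.003, 0.006, -1.0]]
wrist_force: [0.7, 0.6, -0.2]
gripper_width: 0.998
```

```bash
python3 -c "
from h import *
plan([.5595,.133,.19],184.5,8)"
```

```text
t 0.725 pos [0.3183 0.4165 0.21  ] ythetadeg -133.02 remaining rot [ 0.0049 -0.0053  0.7414] F [ 0.7  0.6 -0.2] grip 86.9
[46.2, 5.3, 2.7, 0.0006, -0.0007, 0.0927, 46.5, 1.0, 2.6, 0.0006, -0.0007, 0.0927, 46.4, -3.3, 2.6, 0.0006, -0.0007, 0.0927, 45.9, -7.6, 2.6, 0.0006, -0.0007, 0.0927, 45.0, -11.8, 2.6, 0.0006, -0.0007, 0.0927]
```

Call:
carry_out --commands '[46.2,5.3,2,0,0,0.093,46.5,1,2,0,0,0.093,46.4,-3.3,2,0,0,0.093,46,-7.6,2,0,0,0.093,45,-11.8,2,0,0,0.093]'

```text
time_s: 1.35
tcp_pos: [0.471, 0.231, 0.1992]
ee_rot: [[0.333, -0.943, -0.004], [-0.943, -0.333, -0.008], [0.007, 0.007, -1.0]]
wrist_force: [0.9, -0.0, -0.3]
gripper_width: 0.998
```

```bash
python3 -c "
from h import *
plan([.5595,.133,.17],184.5,4)"
```

```text
t 1.35 pos [0.471  0.231  0.1992] ythetadeg -160.52 remaining rot [ 0.0058 -0.0074  0.2614] F [ 0.9 -0.  -0.3] grip 86.9
[30.4, -12.7, 7.4, 0.0015, -0.0018, 0.0653, 29.5, -14.7, 7.4, 0.0015, -0.0018, 0.0653, 28.5, -16.6, 7.4, 0.0015, -0.0018, 0.0653, 27.4, -18.4, 7.3, 0.0015, -0.0018, 0.0653]
```

Call:
carry_out --commands '[30.4,-12.7,7,0.0015,-0.0018,0.065,29.5,-14.7,7,0.0015,-0.0018,0.065,28.5,-16.6,7,0.0015,-0.0018,0.065,27.4,-18.4,7,0.0015,-0.0018,0.065,0,0,0,0,0,0]'

```text
time_s: 1.98
tcp_pos: [0.5616, 0.1259, 0.168]
ee_rot: [[0.065, -0.998, -0.004], [-0.998, -0.065, -0.002], [0.001, 0.004, -1.0]]
wrist_force: [-0.3, -0.0, 0.1]
gripper_width: 0.997
```

```bash
python3 -c "
from h import *
plan([.5595,.133,.12],184.5,4)
for n in C: cv2.imwrite(f'pics/{n}1.png',cv2.cvtColor(capture(n),cv2.COLOR_RGB2BGR))
a=cv2.imread('pics/side1.png');b=cv2.imread('pics/top1.png')
cv2.imwrite('pics/e1.png',np.hstack([crop(a,180,130,100,120,4),crop(b,170,160,90,120,4)]))
"
```

```text
t 1.975 pos [0.5616 0.1259 0.168 ] ythetadeg -176.25 remaining rot [ 0.0045 -0.0013 -0.0132] F [-0.3 -0.   0.1] grip 86.7
[-1.8, 0.3, 12.0, 0.0011, -0.0003, -0.0033, -1.8, 0.4, 12.0, 0.0011, -0.0003, -0.0033, -1.8, 0.4, 12.0, 0.0011, -0.0003, -0.0033, -1.8, 0.4, 12.0, 0.0011, -0.0003, -0.0033]
```

View pics/e1.png

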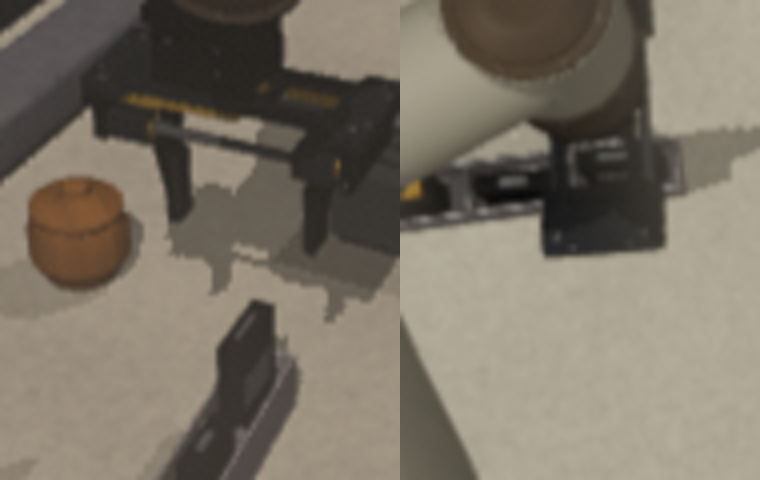

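The open fingers straddle the module from above: tips at (180,215) and (313,250) in the crop, module top at (248,320). The pose looks sound, so I'll descend.

Call:
carry_out --commands '[-1.8,0.4,16,0.001,0,-0.003,-1.8,0.4,20,0.001,0,-0.003,-1.8,0.4,20,0.001,0,-0.003,-1.8,0.4,18,0.001,0,-0.003,0,0,10,0,0,0]'

```text
time_s: 2.7
tcp_pos: [0.5574, 0.1399, 0.0859]
ee_rot: [[0.09, -0.996, 0.006], [-0.996, -0.09, 0.003], [-0.002, -0.006, -1.0]]
wrist_force: [0.1, -0.5, -0.2]
gripper_width: 0.999
```

```bash
python3 -c "
from h import *
plan([.5595,.133,.062],184.5,2)"
```

```text
t 2.7 pos [0.5574 0.1399 0.0859] ythetadeg -174.85 remaining rot [-0.0065  0.0021  0.0114] F [ 0.1 -0.5 -0.2] grip 86.9
[3.5, -0.6, 11.9, -0.0032, 0.001, 0.0057, 3.5, -0.7, 11.9, -0.0032, 0.001, 0.0057]
```

Call:
carry_out --commands '[3,-0.5,10,-0.003,0.001,0.005,2,-0.5,8,-0.002,0.001,0.003,0,0,3,0,0,0,0,0,0,0,0,0]'

```text
time_s: 3.2
tcp_pos: [0.5593, 0.1356, 0.0644]
ee_rot: [[0.083, -0.997, 0.002], [-0.997, -0.083, 0.0], [-0.0, -0.002, -1.0]]
wrist_force: [0.9, 0.3, 0.4]
gripper_width: 1.002
```

```bash
python3 -c "
from h import *
plan([.5595,.133,.062],184.5,1)"
```

```text
t 3.2 pos [0.5593 0.1356 0.0644] ythetadeg -175.24 remaining rot [-0.0024  0.0002  0.0046] F [0.9 0.3 0.4] grip 87.2
[2.6, -0.0, 2.4, -0.0024, 0.0002, 0.0046]
```

Call:
carry_out --commands '[2,0,2,-0.002,0,0.004,0,0,0,0,0,0]'

```text
time_s: 3.45
tcp_pos: [0.5599, 0.1336, 0.063]
ee_rot: [[0.079, -0.997, 0.001], [-0.997, -0.079, 0.001], [-0.001, -0.002, -1.0]]
wrist_force: [0.5, 0.4, -0.5]
gripper_width: 1.001
```

```bash
python3 -c "
from h import *
plan([.5595,.133,.062],184.5,1)
for n in C: cv2.imwrite(f'pics/{n}2.png',cv2.cvtColor(capture(n),cv2.COLOR_RGB2BGR))
a=cv2.imread('pics/side2.png');b=cv2.imread('pics/top2.png')
cv2.imwrite('pics/e2.png',np.hstack([crop(a,180,170,100,80,4),crop(b,180,170,90,80,4)]))
"
```

```text
t 3.45 pos [0.5599 0.1336 0.063 ] ythetadeg -175.49 remaining rot [-0.0016  0.0007  0.0001] F [ 0.5  0.4 -0.5] grip 87.1
[0.5, 0.4, 1.0, -0.0016, 0.0007, 0.0001]
```

View pics/e2.png

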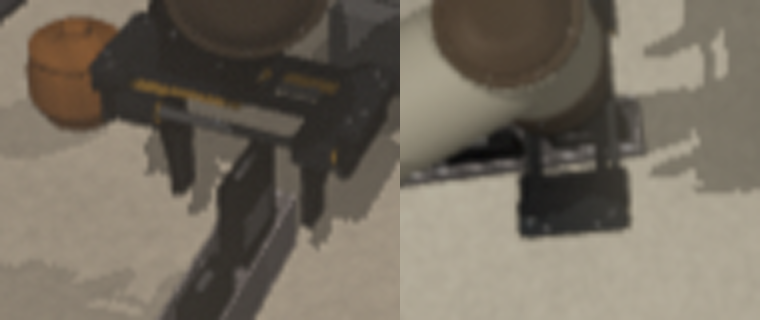

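The fingers now sit either side of the module: tips near (180,190) and (312,225) in the side crop, module between them at (250,190). Closing.

Call:
carry_out --commands '[0,0,0,0,0,0,0,0,0,0,0,0,0,0,0,0,0,0,0,0,0,0,0,0,0,0,0,0,0,0]' --grip 8

```text
time_s: 4.18
tcp_pos: [0.5601, 0.1339, 0.0634]
ee_rot: [[0.079, -0.997, 0.002], [-0.997, -0.079, 0.001], [-0.001, -0.002, -1.0]]
wrist_force: [1.0, -0.1, 0.4]
gripper_width: 0.516
```

Call:
carry_out --commands '[0,0,0,0,0,0,0,0,0,0,0,0,0,0,0,0,0,0]'

```text
time_s: 4.55
tcp_pos: [0.5601, 0.1339, 0.0634]
ee_rot: [[0.079, -0.997, 0.002], [-0.997, -0.079, 0.001], [-0.001, -0.002, -1.0]]
wrist_force: [-0.5, -1.0, -0.5]
gripper_width: 0.182
```

Call:
carry_out --commands '[0,0,0,0,0,0,0,0,0,0,0,0,0,0,-6,0,0,0,0,0,-12,0,0,0,0,0,-15,0,0,0]'

```text
time_s: 5.18
tcp_pos: [0.5588, 0.1333, 0.0967]
ee_rot: [[0.079, -0.997, -0.001], [-0.997, -0.079, -0.0], [0.0, 0.001, -1.0]]
wrist_force: [-0.7, 0.1, -0.2]
gripper_width: 0.182
```

```bash
python3 -c "
from h import *
plan([.56,.133,.20],184.5,4)"
```

```text
t 5.175 pos [0.5588 0.1333 0.0967] ythetadeg -175.49 remaining rot [ 0.0015 -0.0003  0.0002] F [-0.7  0.1 -0.2] grip 15.8
[0.1, -0.3, -25.8, 0.0004, -0.0001, 0.0, 0.1, -0.3, -25.8, 0.0004, -0.0001, 0.0, 0.1, -0.3, -25.8, 0.0004, -0.0001, 0.0, 0.1, -0.3, -25.8, 0.0004, -0.0001, 0.0]
```

Call:
carry_out --commands '[0,0,-26,0,0,0,0,0,-26,0,0,0,0,0,-26,0,0,0,0,0,-20,0,0,0,0,0,0,0,0,0]'

```text
time_s: 5.8
tcp_pos: [0.5597, 0.1336, 0.2047]
ee_rot: [[0.079, -0.997, 0.006], [-0.997, -0.079, 0.003], [-0.003, -0.006, -1.0]]
wrist_force: [0.0, 0.1, -2.4]
gripper_width: 0.182
```

```bash
python3 -c "
from h import *
plan([.5035,-.23,.20],180,10)
for n in C: cv2.imwrite(f'pics/{n}3.png',cv2.cvtColor(capture(n),cv2.COLOR_RGB2BGR))
a=cv2.imread('pics/side3.png');b=cv2.imread('pics/top3.png')
cv2.imwrite('pics/e3.png',np.hstack([crop(a,190,130,100,110,4),crop(b,180,150,90,110,4)]))
"
```

```text
t 5.8 pos [0.5597 0.1336 0.2047] ythetadeg -175.48 remaining rot [-0.0062  0.0032  0.0789] F [ 0.   0.1 -2.4] grip 15.9
[35.8, 8.5, 0.3, -0.0006, 0.0003, 0.0079, 35.9, 8.2, 0.3, -0.0006, 0.0003, 0.0079, 35.9, 7.9, 0.3, -0.0006, 0.0003, 0.0079, 36.0, 7.6, 0.4, -0.0006, 0.0003, 0.0079, 36.1, 7.3, 0.4, -0.0006, 0.0003, 0.0079]
```

View pics/e3.png

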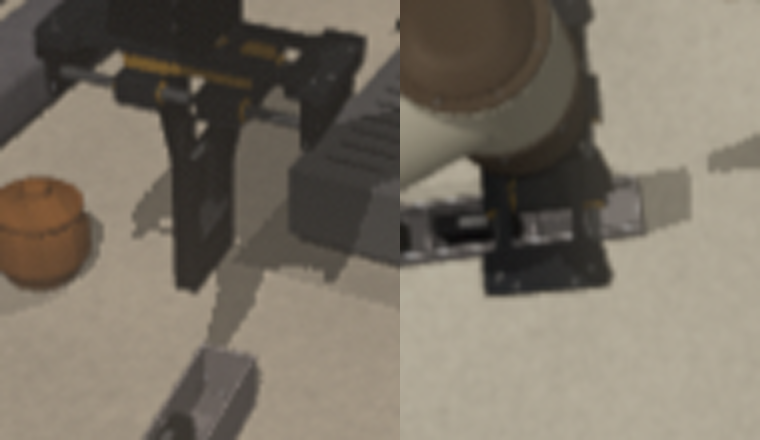

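The module is held upright, with its underside near (205,285) in the crop, and its compartment is empty. Moving to the console.

Call:
carry_out --commands '[35,8.5,0,0,0,0.008,36,8,0,0,0,0.008,36,8,0,0,0,0.008,36,7.6,0,0,0,0.008,36,7.3,0,0,0,0.008]'

```text
time_s: 6.52
tcp_pos: [0.526, -0.0513, 0.1952]
ee_rot: [[0.042, -0.999, -0.011], [-0.999, -0.042, -0.001], [0.0, 0.011, -1.0]]
wrist_force: [0.1, -1.1, -0.9]
gripper_width: 0.184
```

```bash
python3 -c "
from h import *
plan([.5035,-.23,.20],180,5)"
```

```text
t 6.525 pos [ 0.526  -0.0513  0.1952] ythetadeg -177.62 remaining rot [ 0.0114 -0.0004  0.0415] F [ 0.1 -1.1 -0.9] grip 16.0
[35.5, 6.0, -0.9, 0.0023, -0.0001, 0.0083, 35.6, 5.7, -0.9, 0.0023, -0.0001, 0.0083, 35.6, 5.4, -0.9, 0.0023, -0.0001, 0.0083, 35.7, 5.1, -0.9, 0.0023, -0.0001, 0.0083, 35.7, 4.8, -0.9, 0.0023, -0.0001, 0.0083]
```

Call:
carry_out --commands '[35,5,-1,0.002,0,0.008,35,5,-1,0.002,0,0.008,35,5,-1,0.002,0,0.008,35,4,-1,0.002,0,0.008,25,2,-1,0.002,0,0.008]'

```text
time_s: 7.15
tcp_pos: [0.5035, -0.2223, 0.1936]
ee_rot: [[-0.002, -1.0, -0.015], [-1.0, 0.002, 0.001], [-0.001, 0.015, -1.0]]
wrist_force: [-0.3, 0.5, -1.5]
gripper_width: 0.182
```

Call:
carry_out --commands '[0,0,0,0,0,0]'

```text
time_s: 7.28
tcp_pos: [0.5024, -0.2234, 0.1921]
ee_rot: [[-0.004, -1.0, -0.018], [-1.0, 0.004, 0.002], [-0.002, 0.018, -1.0]]
wrist_force: [0.4, 0.6, -1.9]
gripper_width: 0.187
```

```bash
python3 -c "
from h import *
plan([.5035,-.23,.165],180,4)"
```

```text
t 7.275 pos [ 0.5024 -0.2234  0.1921] ythetadeg 179.75 remaining rot [ 0.0182  0.0021 -0.0044] F [ 0.4  0.6 -1.9] grip 16.3
[1.7, -0.4, 6.8, 0.0045, 0.0005, -0.0011, 1.7, -0.4, 6.8, 0.0045, 0.0005, -0.0011, 1.6, -0.3, 6.8, 0.0045, 0.0005, -0.0011, 1.6, -0.3, 6.8, 0.0045, 0.0005, -0.0011]
```

Call:
carry_out --commands '[1.5,-0.4,10,0.006,0.001,-0.001,1.5,-0.4,12,0.006,0.001,-0.001,1.5,-0.2,12,0.005,0,-0.001,1,0,8,0,0,0,0,0,0,0,0,0]'

```text
time_s: 7.9
tcp_pos: [0.5016, -0.2264, 0.1445]
ee_rot: [[0.002, -1.0, -0.005], [-1.0, -0.002, 0.002], [-0.002, 0.005, -1.0]]
wrist_force: [0.7, -0.3, -1.5]
gripper_width: 0.179
```

```bash
python3 -c "
from h import *
plan([.5035,-.23,.145],180,1)
for n in C: cv2.imwrite(f'pics/{n}4.png',cv2.cvtColor(capture(n),cv2.COLOR_RGB2BGR))
a=cv2.imread('pics/side4.png');b=cv2.imread('pics/top4.png')
cv2.imwrite('pics/e4.png',np.hstack([crop(a,250,90,110,120,3.6),crop(b,295,140,110,120,3.6)]))
"
```

```text
t 7.9 pos [ 0.5016 -0.2264  0.1445] ythetadeg -179.91 remaining rot [0.0054 0.0018 0.0016] F [ 0.7 -0.3 -1.5] grip 15.6
[3.6, -1.9, -0.6, 0.0054, 0.0018, 0.0016]
```

View pics/e4.png

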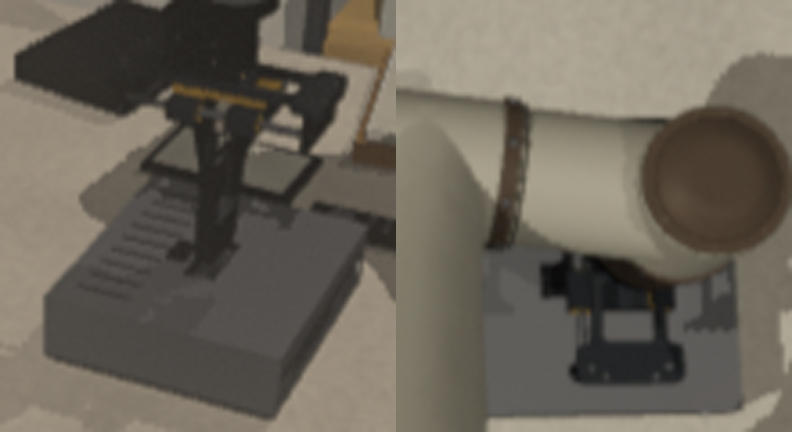

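```bash
python3 -c "
from h import *
a=cv2.imread('pics/side4.png')
g=lambda x:cv2.LUT(x,(255*(np.arange(256)/255)**.5).astype(np.uint8))
o=(295,118);k=11
im=g(crop(a,*o,36,54,k)); i2=im.copy()
s=sense();p=s['tcp_pos'];
wire(i2,'side',pose(p[0],p[1],0,boxp(.008,.03,p[2]-.060,p[2]+.032)),*o,k,(0,0,255))
wire(i2,'side',pose(.5035,-.2296,0,boxp(.0095,.0315,.025,.07)),*o,k,(0,255,0))
wire(i2,'side',pose(.5035,-.2296,0,boxp(.0145,.0365,.07,.07)),*o,k,(255,255,0))
cv2.imwrite('pics/e5.png',np.hstack([im,i2]))
"
```

```text
(no output)
```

View pics/e5.png

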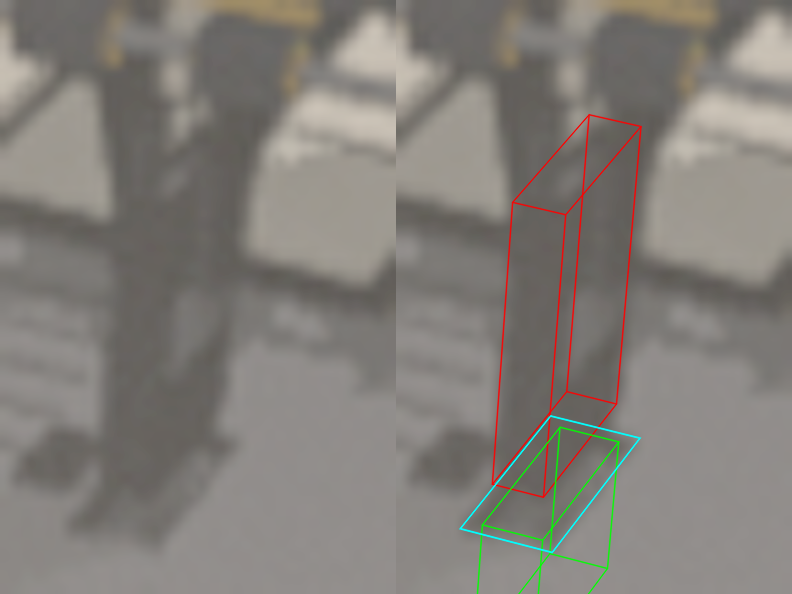

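Call:
carry_out --commands '[2.5,-1.2,0,0.003,0.001,0.001,0,0,0,0,0,0]'

```text
time_s: 8.25
tcp_pos: [0.5043, -0.2294, 0.1464]
ee_rot: [[0.001, -1.0, 0.002], [-1.0, -0.001, -0.0], [0.0, -0.002, -1.0]]
wrist_force: [0.0, -0.2, -2.4]
gripper_width: 0.178
```

```bash
cat > v.py <<'E'
from h import *
import sys
plan([.5035,-.23,float(sys.argv[2])],180,1)
a=cv2.cvtColor(capture('side'),cv2.COLOR_RGB2BGR);cv2.imwrite('pics/'+sys.argv[1]+'_raw.png',a)
g=lambda x:np.clip((x.astype(float)-30)*3,0,255).astype(np.uint8)
o=(295,118);k=11
im=g(crop(a,*o,36,54,k)); i2=im.copy()
p=sense()['tcp_pos']
wire(i2,'side',pose(p[0],p[1],0,boxp(.008,.03,p[2]-.060,p[2]+.032)),*o,k,(0,0,255))
wire(i2,'side',pose(.5035,-.2296,0,boxp(.0145,.0365,.07,.07)),*o,k,(255,255,0))
cv2.imwrite('pics/'+sys.argv[1]+'.png',np.hstack([im,i2]))
E
python3 v.py f1 .145
```

```text
t 8.25 pos [ 0.5043 -0.2294  0.1464] ythetadeg -179.95 remaining rot [-0.0018 -0.0003  0.0009] F [ 0.  -0.2 -2.4] grip 15.5
[0.6, 0.8, 1.4, -0.0018, -0.0003, 0.0009]
```

View pics/f1.png

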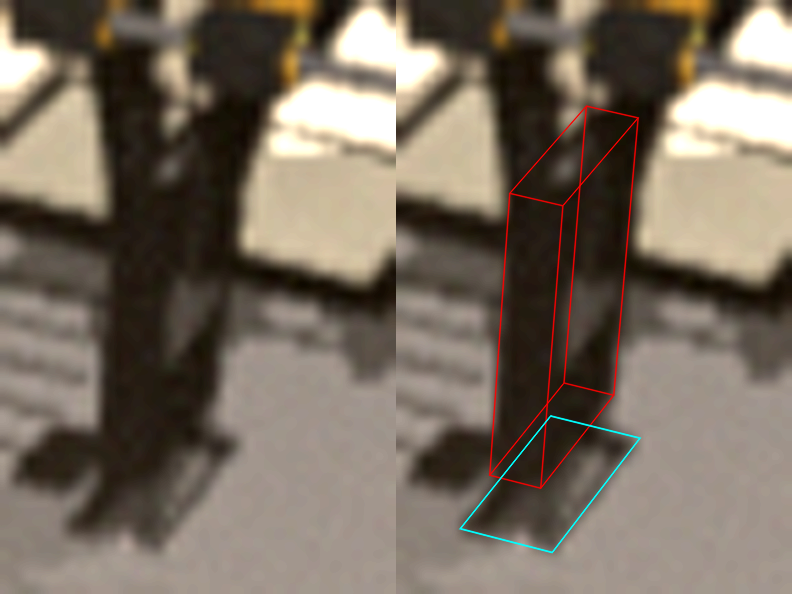

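The module lines up with the tool frame: its lower edge runs (145,488)→(217,395) in the crop. The slot mouth is at (68,525), (157,545) and (237,440), within about 1 mm of the target. I'll descend gently.

Call:
carry_out --commands '[0,0.5,4,-0.001,0,0.001,0,0,4,0,0,0,0,0,4,0,0,0,0,0,3,0,0,0]'

```text
time_s: 8.8
tcp_pos: [0.5038, -0.2294, 0.1307]
ee_rot: [[-0.0, -1.0, 0.001], [-1.0, 0.0, -0.0], [0.0, -0.001, -1.0]]
wrist_force: [-0.3, -0.2, -1.5]
gripper_width: 0.178
```

```bash
python3 v.py f2 .128
```

```text
t 8.8 pos [ 0.5038 -0.2294  0.1307] ythetadeg 179.98 remaining rot [-0.0014 -0.0003 -0.0003] F [-0.3 -0.2 -1.5] grip 15.5
[0.6, 0.3, 2.7, -0.0014, -0.0003, -0.0003]
```

View pics/f2.png

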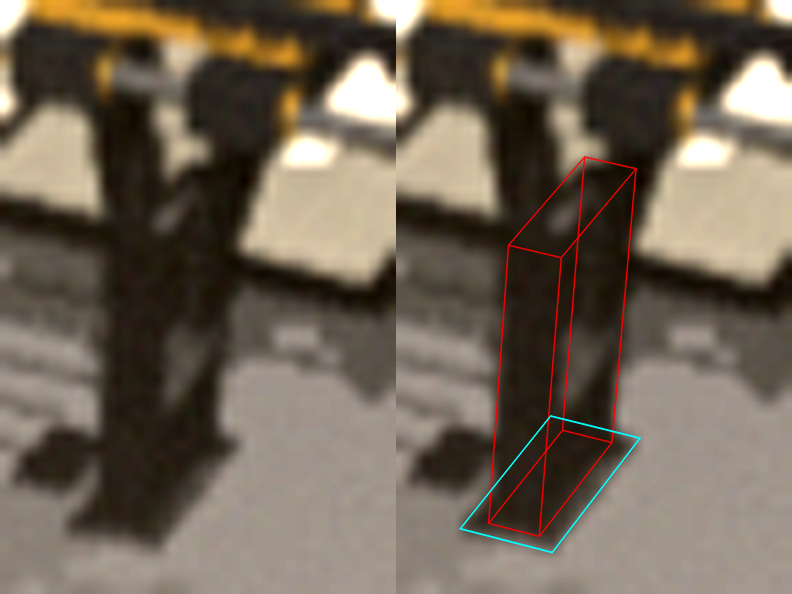

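The module sits centred over the mouth. The wireframe, drawn from the tool pose, is inside the outline on all sides. Going on down at about 3 mm per row.

Call:
carry_out --commands '[0,0,3,-0.001,0,0,0,0,3,0,0,0,0,0,3,0,0,0]'

```text
time_s: 9.22
tcp_pos: [0.5038, -0.2293, 0.1208]
ee_rot: [[-0.0, -1.0, -0.0], [-1.0, 0.0, -0.0], [0.0, 0.0, -1.0]]
wrist_force: [-0.5, -0.8, -1.4]
gripper_width: 0.182
```

Call:
carry_out --commands '[0,0,3,0,0,0,0,0,2,0,0,0]'

```text
time_s: 9.48
tcp_pos: [0.5037, -0.2293, 0.1154]
ee_rot: [[-0.0, -1.0, -0.0], [-1.0, 0.0, -0.0], [0.0, 0.0, -1.0]]
wrist_force: [-0.8, 0.9, -1.6]
gripper_width: 0.181
```

Call:
carry_out --commands '[0,0,2,0,0,0,0,0,2,0,0,0]'

```text
time_s: 9.72
tcp_pos: [0.5038, -0.2293, 0.1112]
ee_rot: [[-0.0, -1.0, -0.0], [-1.0, 0.0, -0.0], [0.0, 0.0, -1.0]]
wrist_force: [-0.8, 0.2, -1.6]
gripper_width: 0.181
```

Call:
carry_out --commands '[0,0,1.5,0,0,0,0,0,1.5,0,0,0]'

```text
time_s: 9.98
tcp_pos: [0.5038, -0.2294, 0.108]
ee_rot: [[-0.0, -1.0, -0.0], [-1.0, 0.0, -0.0], [0.0, 0.0, -1.0]]
wrist_force: [0.2, 0.4, -1.7]
gripper_width: 0.181
```

Call:
carry_out --commands '[0,0,1.5,0,0,0,0,0,1.5,0,0,0]'

```text
time_s: 10.22
tcp_pos: [0.5036, -0.2294, 0.105]
ee_rot: [[-0.0, -1.0, -0.001], [-1.0, 0.0, -0.0], [0.0, 0.001, -1.0]]
wrist_force: [-2.0, 0.2, 2.1]
gripper_width: 0.186
```

Call:
carry_out --commands '[0,0,1.5,0,0,0,0,0,1.5,0,0,0]'

```text
time_s: 10.48
tcp_pos: [0.5031, -0.2297, 0.1029]
ee_rot: [[0.0, -1.0, -0.002], [-1.0, -0.0, -0.001], [0.001, 0.002, -1.0]]
wrist_force: [-1.5, 0.1, 4.3]
gripper_width: 0.18
```

Call:
carry_out --commands '[0,0,1.5,0,0,0,0,0,1.5,0,0,0]'

```text
time_s: 10.72
tcp_pos: [0.503, -0.2298, 0.0999]
ee_rot: [[0.001, -1.0, -0.001], [-1.0, -0.001, -0.001], [0.001, 0.001, -1.0]]
wrist_force: [-1.7, -0.0, 2.0]
gripper_width: 0.181
```

Call:
carry_out --commands '[0,0,1.5,0,0,0,0,0,1.5,0,0,0]'

```text
time_s: 10.98
tcp_pos: [0.5031, -0.2297, 0.0964]
ee_rot: [[0.001, -1.0, -0.001], [-1.0, -0.001, -0.001], [0.001, 0.001, -1.0]]
wrist_force: [-1.4, -0.4, 1.5]
gripper_width: 0.182
```

Call:
carry_out --commands '[0,0,1.5,0,0,0,0,0,1.5,0,0,0]'

```text
time_s: 11.22
tcp_pos: [0.503, -0.2297, 0.093]
ee_rot: [[0.001, -1.0, -0.002], [-1.0, -0.001, -0.001], [0.001, 0.002, -1.0]]
wrist_force: [-1.4, -0.1, 1.5]
gripper_width: 0.182
```

Call:
carry_out --commands '[0,0,1.5,0,0,0,0,0,1.5,0,0,0]'

```text
time_s: 11.48
tcp_pos: [0.503, -0.2297, 0.0898]
ee_rot: [[0.001, -1.0, -0.002], [-1.0, -0.001, -0.001], [0.001, 0.002, -1.0]]
wrist_force: [-1.7, -0.3, 1.6]
gripper_width: 0.177
```

Call:
carry_out --commands '[0,0,1,0,0,0,0,0,1,0,0,0]'

```text
time_s: 11.72
tcp_pos: [0.5034, -0.2297, 0.0874]
ee_rot: [[0.0, -1.0, -0.001], [-1.0, -0.0, -0.001], [0.001, 0.001, -1.0]]
wrist_force: [0.4, -1.0, -2.0]
gripper_width: 0.185
```

Call:
carry_out --commands '[0,0,1,0,0,0]'

```text
time_s: 11.85
tcp_pos: [0.5036, -0.2295, 0.086]
ee_rot: [[-0.0, -1.0, -0.0], [-1.0, 0.0, -0.001], [0.001, 0.0, -1.0]]
wrist_force: [0.6, -0.1, -2.2]
gripper_width: 0.186
```

Call:
carry_out --commands '[0,0,1,0,0,0]'

```text
time_s: 11.98
tcp_pos: [0.5038, -0.2296, 0.0853]
ee_rot: [[0.0, -1.0, -0.0], [-1.0, -0.0, -0.001], [0.001, 0.0, -1.0]]
wrist_force: [-1.8, 2.2, 6.9]
gripper_width: 0.179
```

Call:
carry_out --commands '[0,0,0.5,0,0,0,0,0,0,0,0,0]'

```text
time_s: 12.22
tcp_pos: [0.5038, -0.2296, 0.0854]
ee_rot: [[0.0, -1.0, -0.0], [-1.0, -0.0, -0.001], [0.001, 0.0, -1.0]]
wrist_force: [-0.7, 1.0, 0.1]
gripper_width: 0.184
```

```bash
cat > st.py <<'E'
from h import *
F=[]
for i in range(1):
    s=sense();print(round(s['time_s'],3),np.round(s['tcp_pos'],5),np.round(s['wrist_force'],2),np.round(s['moment'],3),round(s['gripper_width']*87,2))
E
python3 st.py; python3 v.py f3 .0853
```

```text
12.225 [ 0.50377 -0.22958  0.08537] [-0.67  1.02  0.06] [0.223 0.234 0.005] 16.05
t 12.225 pos [ 0.5038 -0.2296  0.0854] ythetadeg -179.98 remaining rot [ 0.     -0.0009  0.0003] F [-0.7  1.   0.1] grip 16.0
[0.4, 0.3, 0.1, 0.0, -0.0009, 0.0003]
```

View pics/f3.png

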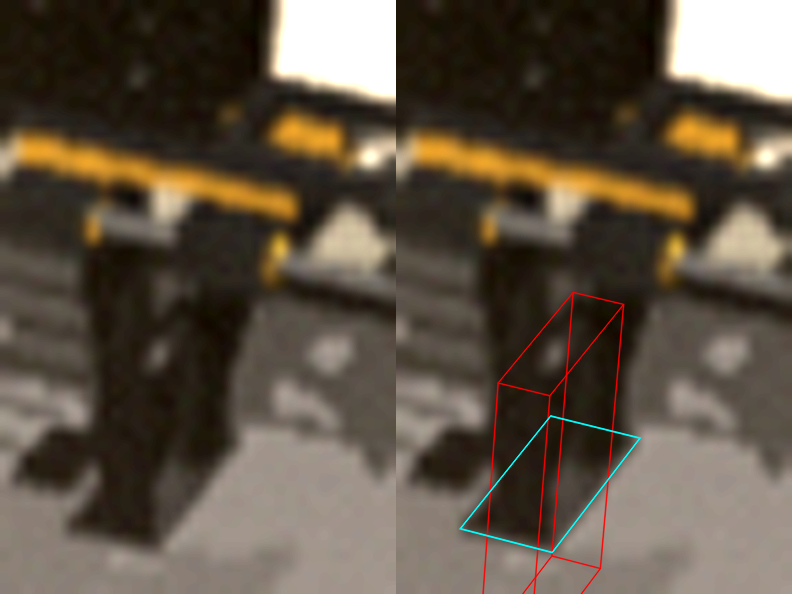

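Home: floor contact came at TCP z 0.0853, against an expected 0.0854. The sideways catch force vanished at about 0.0875, which fits a snap. Now for the pull test, first taking up the play in small steps.

Call:
carry_out --commands '[0,0,-0.4,0,0,0,0,0,-0.4,0,0,0]'

```text
time_s: 12.52
tcp_pos: [0.5038, -0.2295, 0.0855]
ee_rot: [[-0.0, -1.0, 0.0], [-1.0, 0.0, -0.001], [0.001, -0.0, -1.0]]
wrist_force: [-0.4, 1.1, -2.0]
gripper_width: 0.181
```

Call:
carry_out --commands '[0,0,-0.4,0,0,0,0,0,-0.4,0,0,0]'

```text
time_s: 12.78
tcp_pos: [0.5039, -0.2295, 0.0858]
ee_rot: [[-0.0, -1.0, 0.0], [-1.0, 0.0, -0.0], [0.0, -0.0, -1.0]]
wrist_force: [-0.1, 0.3, -0.2]
gripper_width: 0.182
```

Call:
carry_out --commands '[0,0,-0.3,0,0,0]'

```text
time_s: 12.9
tcp_pos: [0.5039, -0.2295, 0.0861]
ee_rot: [[-0.0, -1.0, 0.0], [-1.0, 0.0, -0.0], [0.0, -0.0, -1.0]]
wrist_force: [-0.3, 0.0, -1.5]
gripper_width: 0.183
```

Call:
carry_out --commands '[0,0,-0.3,0,0,0]'

```text
time_s: 13.02
tcp_pos: [0.5039, -0.2295, 0.0864]
ee_rot: [[-0.0, -1.0, 0.0], [-1.0, 0.0, -0.0], [0.0, -0.0, -1.0]]
wrist_force: [1.0, -0.5, -1.1]
gripper_width: 0.179
```

Call:
carry_out --commands '[0,0,-0.3,0,0,0]'

```text
time_s: 13.15
tcp_pos: [0.504, -0.2295, 0.0867]
ee_rot: [[-0.0, -1.0, 0.0], [-1.0, 0.0, -0.0], [0.0, -0.0, -1.0]]
wrist_force: [0.1, -0.4, -2.0]
gripper_width: 0.178
```

Call:
carry_out --commands '[0,0,-0.3,0,0,0]'

```text
time_s: 13.28
tcp_pos: [0.504, -0.2295, 0.087]
ee_rot: [[-0.0, -1.0, 0.0], [-1.0, 0.0, -0.0], [0.0, -0.0, -1.0]]
wrist_force: [0.7, 0.4, -2.1]
gripper_width: 0.182
```

Call:
carry_out --commands '[0,0,-0.3,0,0,0]'

```text
time_s: 13.4
tcp_pos: [0.504, -0.2295, 0.0874]
ee_rot: [[-0.0, -1.0, 0.0], [-1.0, 0.0, -0.0], [0.0, -0.0, -1.0]]
wrist_force: [0.7, 0.9, -2.1]
gripper_width: 0.182
```

Call:
carry_out --commands '[0,0,-0.3,0,0,0]'

```text
time_s: 13.52
tcp_pos: [0.504, -0.2295, 0.0877]
ee_rot: [[-0.0, -1.0, 0.0], [-1.0, 0.0, -0.0], [0.0, -0.0, -1.0]]
wrist_force: [-0.4, 0.1, -1.6]
gripper_width: 0.181
```

Call:
carry_out --commands '[0,0,-0.3,0,0,0]'

```text
time_s: 13.65
tcp_pos: [0.5039, -0.2295, 0.088]
ee_rot: [[-0.0, -1.0, 0.0], [-1.0, 0.0, -0.0], [0.0, -0.0, -1.0]]
wrist_force: [0.8, 0.6, -1.8]
gripper_width: 0.184
```

Call:
carry_out --commands '[0,0,-0.3,0,0,0]'

```text
time_s: 13.78
tcp_pos: [0.5039, -0.2294, 0.088]
ee_rot: [[-0.0, -1.0, 0.0], [-1.0, 0.0, -0.0], [0.0, -0.0, -1.0]]
wrist_force: [-0.2, -0.2, -5.0]
gripper_width: 0.183
```

Call:
carry_out --commands '[0,0,-0.2,0,0,0]'

```text
time_s: 13.9
tcp_pos: [0.5039, -0.2294, 0.088]
ee_rot: [[-0.0, -1.0, 0.0], [-1.0, 0.0, -0.0], [0.0, -0.0, -1.0]]
wrist_force: [0.9, 0.4, -3.1]
gripper_width: 0.18
```

Call:
carry_out --commands '[0,0,-0.2,0,0,0]'

```text
time_s: 14.02
tcp_pos: [0.5039, -0.2294, 0.088]
ee_rot: [[-0.0, -1.0, 0.0], [-1.0, 0.0, -0.0], [0.0, -0.0, -1.0]]
wrist_force: [0.5, 0.0, -4.6]
gripper_width: 0.185
```

The sill meets the nose at TCP z 0.0880, so the play is 2.6 mm. Force is about 11 N per mm of commanded lift on top of the −1.7 N baseline. Ramping slowly.

Call:
carry_out --commands '[0,0,-0.3,0,0,0,0,0,-0.4,0,0,0]'

```text
time_s: 14.28
tcp_pos: [0.5038, -0.2294, 0.0881]
ee_rot: [[-0.001, -1.0, -0.0], [-1.0, 0.001, 0.0], [-0.0, 0.0, -1.0]]
wrist_force: [1.1, -0.5, -5.3]
gripper_width: 0.181
```

Call:
carry_out --commands '[0,0,-0.5,0,0,0,0,0,-0.5,0,0,0]'

```text
time_s: 14.52
tcp_pos: [0.5038, -0.2293, 0.0882]
ee_rot: [[-0.001, -1.0, -0.0], [-1.0, 0.001, 0.0], [-0.0, 0.0, -1.0]]
wrist_force: [1.6, -1.8, -9.2]
gripper_width: 0.181
```

Call:
carry_out --commands '[0,0,-0.6,0,0,0]'

```text
time_s: 14.65
tcp_pos: [0.5037, -0.2293, 0.0883]
ee_rot: [[-0.001, -1.0, -0.001], [-1.0, 0.001, 0.001], [-0.001, 0.001, -1.0]]
wrist_force: [2.8, -2.1, -11.0]
gripper_width: 0.185
```

Call:
carry_out --commands '[0,0,-0.6,0,0,0]'

```text
time_s: 14.78
tcp_pos: [0.5037, -0.2292, 0.0883]
ee_rot: [[-0.002, -1.0, -0.001], [-1.0, 0.002, 0.001], [-0.001, 0.001, -1.0]]
wrist_force: [3.7, -2.4, -12.0]
gripper_width: 0.177
```

Call:
carry_out --commands '[0,0,-0.7,0,0,0]'

```text
time_s: 14.9
tcp_pos: [0.5036, -0.2292, 0.0884]
ee_rot: [[-0.002, -1.0, -0.001], [-1.0, 0.002, 0.001], [-0.001, 0.001, -1.0]]
wrist_force: [3.4, -1.3, -13.8]
gripper_width: 0.181
```

Call:
carry_out --commands '[0.1,-0.1,-0.7,0,0,0]'

```text
time_s: 15.02
tcp_pos: [0.5036, -0.2292, 0.0885]
ee_rot: [[-0.002, -1.0, -0.001], [-1.0, 0.002, 0.002], [-0.002, 0.001, -1.0]]
wrist_force: [3.2, -2.9, -15.6]
gripper_width: 0.183
```

Call:
carry_out --commands '[0.1,-0.1,-0.7,0,0,0]'

```text
time_s: 15.15
tcp_pos: [0.5035, -0.2292, 0.0885]
ee_rot: [[-0.003, -1.0, -0.002], [-1.0, 0.003, 0.002], [-0.002, 0.002, -1.0]]
wrist_force: [3.3, -2.5, -17.2]
gripper_width: 0.184
```

Call:
carry_out --commands '[0.1,-0.1,-0.7,0,0,0]'

```text
time_s: 15.28
tcp_pos: [0.5035, -0.2292, 0.0885]
ee_rot: [[-0.003, -1.0, -0.002], [-1.0, 0.003, 0.002], [-0.002, 0.002, -1.0]]
wrist_force: [3.8, -3.0, -18.0]
gripper_width: 0.178
```

Call:
carry_out --commands '[0.1,-0.1,-0.4,0,0,0]'

```text
time_s: 15.4
tcp_pos: [0.5036, -0.2292, 0.0885]
ee_rot: [[-0.003, -1.0, -0.002], [-1.0, 0.003, 0.003], [-0.002, 0.002, -1.0]]
wrist_force: [5.2, -3.0, -15.1]
gripper_width: 0.184
```

Call:
carry_out --commands '[0.1,-0.1,-0.5,0,0,0]'

```text
time_s: 15.52
tcp_pos: [0.5036, -0.2292, 0.0885]
ee_rot: [[-0.003, -1.0, -0.003], [-1.0, 0.003, 0.003], [-0.003, 0.003, -1.0]]
wrist_force: [2.9, -3.3, -17.8]
gripper_width: 0.182
```

Call:
carry_out --commands '[0.1,-0.1,-0.4,0,0,0]'

```text
time_s: 15.65
tcp_pos: [0.5036, -0.2292, 0.0886]
ee_rot: [[-0.004, -1.0, -0.003], [-1.0, 0.004, 0.003], [-0.003, 0.003, -1.0]]
wrist_force: [4.0, -2.4, -17.3]
gripper_width: 0.177
```

Call:
carry_out --commands '[0.1,-0.1,-0.4,0,0,0]'

```text
time_s: 15.78
tcp_pos: [0.5036, -0.2293, 0.0886]
ee_rot: [[-0.004, -1.0, -0.003], [-1.0, 0.004, 0.003], [-0.003, 0.003, -1.0]]
wrist_force: [3.8, -2.2, -17.3]
gripper_width: 0.182
```

Call:
carry_out --commands '[0,0,-0.25,0,0,0]'

```text
time_s: 15.9
tcp_pos: [0.5036, -0.2292, 0.0885]
ee_rot: [[-0.004, -1.0, -0.003], [-1.0, 0.004, 0.003], [-0.003, 0.003, -1.0]]
wrist_force: [3.6, -3.0, -15.6]
gripper_width: 0.181
```

Call:
carry_out --commands '[0,0,-0.25,0,0,0]'

```text
time_s: 16.02
tcp_pos: [0.5036, -0.2292, 0.0885]
ee_rot: [[-0.004, -1.0, -0.003], [-1.0, 0.004, 0.004], [-0.004, 0.003, -1.0]]
wrist_force: [2.9, -2.1, -16.4]
gripper_width: 0.183
```

Call:
carry_out --commands '[0,0,-0.1,0,0,0]'

```text
time_s: 16.15
tcp_pos: [0.5037, -0.2292, 0.0885]
ee_rot: [[-0.004, -1.0, -0.003], [-1.0, 0.004, 0.004], [-0.004, 0.003, -1.0]]
wrist_force: [3.9, -3.0, -16.3]
gripper_width: 0.182
```

Call:
carry_out --commands '[0,0,-0.2,0,0,0]'

```text
time_s: 16.27
tcp_pos: [0.5036, -0.2292, 0.0885]
ee_rot: [[-0.004, -1.0, -0.003], [-1.0, 0.004, 0.004], [-0.004, 0.003, -1.0]]
wrist_force: [5.1, -2.6, -16.3]
gripper_width: 0.179
```

Call:
carry_out --commands '[0,0,-0.2,0,0,0]'

```text
time_s: 16.4
tcp_pos: [0.5036, -0.2292, 0.0886]
ee_rot: [[-0.004, -1.0, -0.003], [-1.0, 0.004, 0.004], [-0.004, 0.003, -1.0]]
wrist_force: [4.8, -3.0, -17.2]
gripper_width: 0.18
```

Call:
carry_out --commands '[0,0,0,0,0,0]'

```text
time_s: 16.52
tcp_pos: [0.5037, -0.2293, 0.0885]
ee_rot: [[-0.004, -1.0, -0.003], [-1.0, 0.004, 0.004], [-0.004, 0.003, -1.0]]
wrist_force: [5.7, -2.7, -15.6]
gripper_width: 0.182
```

Call:
carry_out --commands '[0,0,0,0,0,0]'

```text
time_s: 16.65
tcp_pos: [0.5037, -0.2292, 0.0885]
ee_rot: [[-0.004, -1.0, -0.003], [-1.0, 0.004, 0.004], [-0.004, 0.003, -1.0]]
wrist_force: [3.9, -3.2, -15.6]
gripper_width: 0.18
```

Call:
carry_out --commands '[0,0,0,0,0,0]'

```text
time_s: 16.77
tcp_pos: [0.5036, -0.2293, 0.0885]
ee_rot: [[-0.004, -1.0, -0.003], [-1.0, 0.004, 0.004], [-0.004, 0.003, -1.0]]
wrist_force: [4.2, -3.0, -16.1]
gripper_width: 0.18
```

Call:
carry_out --commands '[0,0,0.15,0,0,0]'

```text
time_s: 16.9
tcp_pos: [0.5037, -0.2293, 0.0885]
ee_rot: [[-0.004, -1.0, -0.003], [-1.0, 0.004, 0.004], [-0.004, 0.003, -1.0]]
wrist_force: [4.2, -1.7, -15.5]
gripper_width: 0.181
```

Call:
carry_out --commands '[0,0,0,0,0,0]'

```text
time_s: 17.02
tcp_pos: [0.5037, -0.2293, 0.0885]
ee_rot: [[-0.004, -1.0, -0.003], [-1.0, 0.004, 0.004], [-0.004, 0.003, -1.0]]
wrist_force: [4.5, -2.5, -15.9]
gripper_width: 0.182
```

Call:
carry_out --commands '[0,0,0,0,0,0]'

```text
time_s: 17.15
tcp_pos: [0.5037, -0.2293, 0.0885]
ee_rot: [[-0.004, -1.0, -0.003], [-1.0, 0.004, 0.004], [-0.004, 0.003, -1.0]]
wrist_force: [3.8, -3.2, -16.5]
gripper_width: 0.186
```

Call:
carry_out --commands '[0,0,0.3,0,0,0]'

```text
time_s: 17.27
tcp_pos: [0.5037, -0.2293, 0.0884]
ee_rot: [[-0.004, -1.0, -0.003], [-1.0, 0.004, 0.003], [-0.003, 0.003, -1.0]]
wrist_force: [3.1, -1.9, -12.9]
gripper_width: 0.18
```

Call:
carry_out --commands '[0,0,0.1,0,0,0]'

```text
time_s: 17.4
tcp_pos: [0.5037, -0.2293, 0.0885]
ee_rot: [[-0.004, -1.0, -0.003], [-1.0, 0.004, 0.003], [-0.003, 0.003, -1.0]]
wrist_force: [3.0, -1.8, -14.3]
gripper_width: 0.18
```

Call:
carry_out --commands '[0,0,0.1,0,0,0]'

```text
time_s: 17.52
tcp_pos: [0.5037, -0.2293, 0.0884]
ee_rot: [[-0.004, -1.0, -0.003], [-1.0, 0.004, 0.003], [-0.003, 0.003, -1.0]]
wrist_force: [2.7, -1.9, -14.2]
gripper_width: 0.18
```

At about −14.3 N gross, the net pull is about 13 N. Holding there for a second.

Call:
carry_out --commands '[0,0,0.1,0,0,0,0,0,0.1,0,0,0]'

```text
time_s: 17.77
tcp_pos: [0.5037, -0.2293, 0.0884]
ee_rot: [[-0.004, -1.0, -0.003], [-1.0, 0.004, 0.003], [-0.003, 0.003, -1.0]]
wrist_force: [3.9, -2.4, -13.5]
gripper_width: 0.18
```

Call:
carry_out --commands '[0,0,0.05,0,0,0,0,0,0.05,0,0,0]'

```text
time_s: 18.02
tcp_pos: [0.5037, -0.2293, 0.0884]
ee_rot: [[-0.004, -1.0, -0.003], [-1.0, 0.004, 0.003], [-0.003, 0.003, -1.0]]
wrist_force: [2.5, -2.0, -13.7]
gripper_width: 0.181
```

Call:
carry_out --commands '[0,0,0.05,0,0,0,0,0,0.05,0,0,0]'

```text
time_s: 18.27
tcp_pos: [0.5037, -0.2293, 0.0884]
ee_rot: [[-0.004, -1.0, -0.003], [-1.0, 0.004, 0.003], [-0.003, 0.003, -1.0]]
wrist_force: [2.8, -1.9, -13.0]
gripper_width: 0.183
```

Call:
carry_out --commands '[0,0,0.05,0,0,0]'

```text
time_s: 18.4
tcp_pos: [0.5037, -0.2293, 0.0884]
ee_rot: [[-0.004, -1.0, -0.003], [-1.0, 0.004, 0.003], [-0.003, 0.003, -1.0]]
wrist_force: [3.3, -1.7, -13.1]
gripper_width: 0.184
```

The pull held for over a second. Now I'll ease off and set it back down to the bay floor. Floor contact should come at the same z if nothing slipped.

Call:
carry_out --commands '[0,0,0.3,0,0,0,0,0,0.4,0,0,0,0,0,0.5,0,0,0]'

```text
time_s: 18.77
tcp_pos: [0.5039, -0.2294, 0.0883]
ee_rot: [[-0.003, -1.0, -0.003], [-1.0, 0.003, 0.003], [-0.003, 0.003, -1.0]]
wrist_force: [2.0, -1.9, -8.5]
gripper_width: 0.182
```

Call:
carry_out --commands '[0,0,0.5,0,0,0,0,0,0.5,0,0,0,0,0,0.5,0,0,0]'

```text
time_s: 19.15
tcp_pos: [0.504, -0.2295, 0.0882]
ee_rot: [[-0.003, -1.0, -0.002], [-1.0, 0.003, 0.002], [-0.002, 0.002, -1.0]]
wrist_force: [1.2, -0.5, -5.3]
gripper_width: 0.177
```

```bash
python3 -c "
from h import *
plan([.5038,-.2295,.0853],180,2)"
```

```text
t 19.15 pos [ 0.504  -0.2295  0.0882] ythetadeg 179.85 remaining rot [ 0.002   0.0023 -0.0026] F [ 1.2 -0.5 -5.3] grip 15.4
[0.0, 0.1, 1.4, 0.001, 0.0011, -0.0013, 0.0, 0.1, 1.4, 0.001, 0.0011, -0.0013]
```

Call:
carry_out --commands '[0,0,0.5,0.001,0.001,-0.001,0,0,0.5,0.001,0.001,-0.001,0,0,0.5,0,0,-0.001]'

```text
time_s: 19.52
tcp_pos: [0.504, -0.2295, 0.088]
ee_rot: [[0.001, -1.0, 0.0], [-1.0, -0.001, -0.0], [0.0, -0.0, -1.0]]
wrist_force: [0.0, 0.4, -1.2]
gripper_width: 0.181
```

Call:
carry_out --commands '[0,0,0.5,0,0,0,0,0,0.5,0,0,0]'

```text
time_s: 19.77
tcp_pos: [0.5042, -0.2296, 0.0878]
ee_rot: [[0.002, -1.0, 0.001], [-1.0, -0.002, -0.001], [0.001, -0.001, -1.0]]
wrist_force: [0.7, -0.3, -0.8]
gripper_width: 0.186
```

Call:
carry_out --commands '[0,0.2,0.5,0,0,0,0,0.1,0.5,0,0,0]'

```text
time_s: 20.02
tcp_pos: [0.504, -0.2297, 0.0869]
ee_rot: [[0.002, -1.0, 0.001], [-1.0, -0.002, -0.001], [0.001, -0.001, -1.0]]
wrist_force: [-0.3, 0.0, -1.7]
gripper_width: 0.182
```

Call:
carry_out --commands '[0,0,0.5,0,0,0,0,0,0.5,0,0,0]'

```text
time_s: 20.27
tcp_pos: [0.504, -0.2297, 0.0858]
ee_rot: [[0.002, -1.0, 0.001], [-1.0, -0.002, -0.001], [0.001, -0.001, -1.0]]
wrist_force: [-0.1, -0.5, -2.0]
gripper_width: 0.183
```

```bash
python3 -c "
from h import *
plan([.5038,-.2295,.0853],180,2)"
```

```text
t 20.275 pos [ 0.504  -0.2297  0.0858] ythetadeg -179.91 remaining rot [-0.0012 -0.001   0.0016] F [-0.1 -0.5 -2. ] grip 15.9
[-0.1, 0.1, 0.3, -0.0006, -0.0005, 0.0008, -0.1, 0.1, 0.3, -0.0006, -0.0005, 0.0008]
```

Call:
carry_out --commands '[0,0,0.4,0,0,0,0,0,0.3,0,0,0]'

```text
time_s: 20.52
tcp_pos: [0.504, -0.2298, 0.0854]
ee_rot: [[0.002, -1.0, 0.001], [-1.0, -0.002, -0.001], [0.001, -0.001, -1.0]]
wrist_force: [-1.0, 0.4, 1.6]
gripper_width: 0.181
```

Call:
carry_out --commands '[0,0,0.3,0,0,0,0,0,0,0,0,0]'

```text
time_s: 20.78
tcp_pos: [0.504, -0.2298, 0.0854]
ee_rot: [[0.002, -1.0, 0.001], [-1.0, -0.002, -0.001], [0.001, -0.001, -1.0]]
wrist_force: [-0.5, 0.2, -1.1]
gripper_width: 0.178
```

It's back on the floor at the same z, so nothing slipped. Letting go.

Call:
carry_out --commands '[0,0,0,0,0,0,0,0,0,0,0,0,0,0,0,0,0,0,0,0,0,0,0,0]' --grip 50

```text
time_s: 21.28
tcp_pos: [0.5048, -0.23, 0.0857]
ee_rot: [[0.002, -1.0, 0.003], [-1.0, -0.002, -0.002], [0.002, -0.003, -1.0]]
wrist_force: [0.2, -0.2, 0.0]
gripper_width: 0.535
```

Call:
carry_out --commands '[0,0,-3,0,0,0,0,0,-6,0,0,0,0,0,-10,0,0,0,0,0,-15,0,0,0,0,0,-20,0,0,0]'

```text
time_s: 21.9
tcp_pos: [0.5042, -0.2299, 0.1422]
ee_rot: [[0.002, -1.0, 0.001], [-1.0, -0.002, -0.002], [0.002, -0.001, -1.0]]
wrist_force: [-0.8, -0.5, -0.5]
gripper_width: 0.572
```

Call:
carry_out --commands '[0,0,-30,0,0,0,0,0,-30,0,0,0,-30,0,-20,0,0,0,-50,0,0,0,0,0,-50,0,0,0,0,0]'

```text
time_s: 22.52
tcp_pos: [0.5056, -0.0996, 0.2329]
ee_rot: [[-0.004, -1.0, 0.013], [-1.0, 0.004, -0.003], [0.003, -0.013, -1.0]]
wrist_force: [1.0, 0.1, -0.1]
gripper_width: 0.575
```

Call:
carry_out --commands '[-50,0,0,0,0,0,-50,0,0,0,0,0,-50,0,0,0,0,0,-30,0,0,0,0,0,0,0,0,0,0,0]'

```text
time_s: 23.15
tcp_pos: [0.5061, 0.0889, 0.2398]
ee_rot: [[0.001, -1.0, 0.024], [-1.0, -0.001, 0.0], [-0.0, -0.024, -1.0]]
wrist_force: [-0.7, -0.4, 0.6]
gripper_width: 0.576
```

```bash
python3 -c "
from h import *
for n in C: cv2.imwrite(f'pics/{n}9.png',cv2.cvtColor(capture(n),cv2.COLOR_RGB2BGR))
b=cv2.imread('pics/top9.png');a=cv2.imread('pics/side9.png')
g=lambda x:cv2.LUT(x,(255*(np.arange(256)/255)**.6).astype(np.uint8))
o=(265,105);k=8;im=g(crop(a,*o,60,60,k));i2=im
wire(i2,'side',pose(.5036,-.2296,0,boxp(.008,.03,.025,.117))[4:],*o,k,(0,0,255),[(0,1),(1,2),(2,3),(3,0)])
cv2.imwrite('pics/h1.png',i2)
s=sense();print(s['time_s'],s['tcp_pos'],s['gripper_width'])
"
```

```text
23.25 [0.50606479 0.08721301 0.23954072] 0.5753864590468
```

View pics/h1.png

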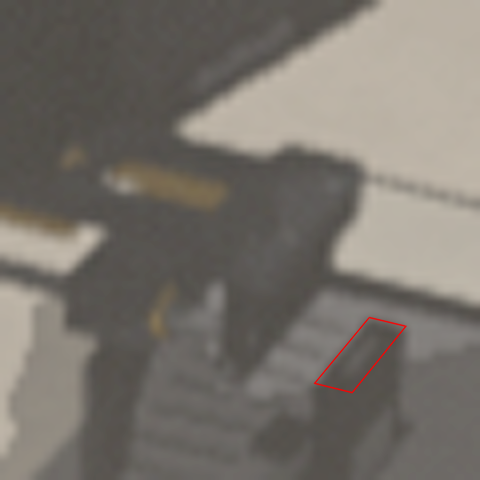

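View pics/side9.png

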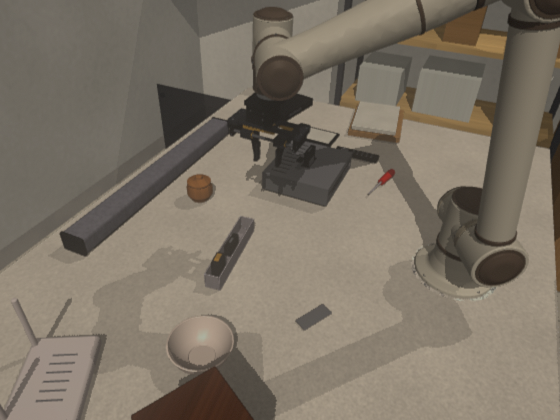

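View pics/top9.png

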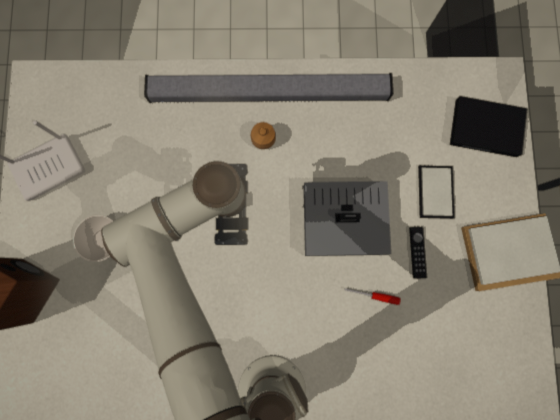

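The module stands in the bay. Its top face matches the home wireframe (crop (315–405, 318–392)), and the release tab at (280,440) is undisturbed. The blank, battery, jar, bowl, remote, screwdriver, cover and case are all where they were, and the gripper is clear. I'll let it settle, then hand in.

Call:
carry_out --commands '[0,0,0,0,0,0,0,0,0,0,0,0,0,0,0,0,0,0]'

```text
time_s: 23.62
tcp_pos: [0.5059, 0.0846, 0.24]
ee_rot: [[-0.005, -1.0, 0.023], [-1.0, 0.005, -0.0], [0.0, -0.023, -1.0]]
wrist_force: [0.2, -0.3, 0.0]
gripper_width: 0.572
```

```bash
python3 -c "
from station import *
print(finish_job())"
```

```text
the job is handed in; nothing more can be done
None
```

The module is seated in the bay with its catch snapped in, it held the pull test, and I handed the job in at about 23.6 s. The one departure is that the pull overshot 13 N before I brought it back.

- **Insertion:** Passing the catch took about 6 N. The sideways force from the catch vanished about 2 mm above the floor, and the floor was reached at TCP z 0.0853, where 0.0854 was expected. The last press on the floor read about 8.5 N.
- **Pull test:** After 2.6 mm of play the sill met a firm stop, and I raised the pull slowly.
    - **Overshoot:** The wrist reading rose to about 18 N for a moment, and it stayed at 15–18 N for roughly 2 s. It includes about 1.7 N of weight and offset, so the real pull peaked at about 16 N. No reading reached 20 N, but I only saw one reading per call.
    - **Hold:** I then eased back and held 13–14 N on the wrist, about 12 N real pull, for just over a second.
    - **Side load:** Sideways forces during the pull read 2–6 N.
- **After release:** The module went back to the floor at the same height (0.0854), so it had not slipped in the grip. In the last side picture its top matches the home position, and the other things look unmoved in both views. The gripper is well clear.

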